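# Set the strip jig's slot with its eccentric bolt and gauge, then put the gauge away

### The job

On the glass-cutting table, turn the eccentric bolt of the strip jig until the wider of the two gauges slides freely in the slot between fence and guide with only a little play (about 1 mm; more than 2 mm is slack, pinched is too tight). Prove it by sliding that gauge upright along the floor of the slot up against the end stop, then set it down gently in the open drawer of the small cabinet and push the drawer fully shut. Leave the bolt at its setting, and the narrow gauge, jar and tub where they are.

Things in the scene. Friction and masses are not known exactly. Their poses are not given: they have to be found in the camera images.
- jig: Strip jig fixed to the table: plywood plate 180 x 150 x 10 mm with steel parts on it. Origin: centre of the plate's underside; x along the slot to the end stop, y from fence to bolt. Slot floor = plate top, z 10 mm. End stop: cross block 65 mm wide, up to z 32 mm, its face at x = 64 mm. The slot is open above and at its other end, x = -74 mm.
- fence: Fixed steel bar 136 x 20 x 20 mm along the slot's -y side (jig x -74 to 62 mm; top 30 mm above the table). Origin: lower edge of its slot face, axes as the jig's. Bolted down roughly: its face lies 32.5 to 37.5 mm to the -y side of the jig's origin, so the bolt's angle alone does not tell the gap.
- guide_face (a point): Point on the slot face of the guide, a sliding steel bar as large as the fence on the slot's +y side, at jig x = 0, 20.5 mm above the table. The gap is this point's y in the fence's frame. The guide moves along the jig's y, by the eccentric bolt only.
- bolt_bar (a point): Centre of the eccentric bolt's bar head, on its upright axis, at x 20, y 29 mm in the jig's frame. Bar 50 long (x), 12 thick (y), 24 mm tall: 32.5 to 56.5 mm above the table, this point at 44.5. Below it an eccentric disc, radius 18 mm, top 30.5 mm above the table, bears on the guide's back.
- bolt (a joint): Bolt angle, rad, positive anticlockwise from above, -1.35 to 1.35; at 0 the bar is parallel to the slot. Guide face at jig y = -9 mm + 7 mm x angle: clockwise narrows the gap. Starts 0.7 to 1.0, too wide. Takes about 0.12 N m, stays where left. When the guide meets a gauge in the slot it pushes it to the fence, then the bolt turns hard.
- wide_gauge_c (a point): Centre, half-way up (22 mm), of the wide gauge, the one to use: loose aluminium, 0.07 to 0.14 kg, standing upright on the table. A block 60 long (x) x 24 wide (y) x 18 mm tall, with an upright grip tab centred on top, 40 long (x) x 12 thick (y) x 26 mm tall; 44 mm tall in all. The 24 mm width must slide in the slot.
- narrow_gauge_c (a point): Centre, half-way up (22 mm), of the other gauge, to be left alone: same shape and size but its block is only 14 mm wide (tab 12 mm thick). The two swap places from one start to the next.
- cabinet_drawer0 (a joint): How far the drawer stands out of its cabinet, m: 0 fully shut, about 0.118 fully out, starts 0.10 to 0.117. It resists with about 1 N. It opens to the cabinet's -x, towards the robot.
- cabinet_drawer0_handle (a point): Middle of the drawer's bar handle: a round bar 11 mm thick, 80 mm long along the cabinet's y, 35 mm in front of the drawer's front panel, 57 mm above the table. Axes as the cabinet's.
- drawer_floor (a point): Centre of the drawer's inner floor, 22 mm above the table; axes as the cabinet's (x into it). Inside 135 (x) x 118 (y) mm, sides 51 mm deep. The front panel's outer face is 88.5 mm to -x, its top 81 mm above the table. With the drawer out by d, the cabinet's top covers what lies beyond x = d - 73 mm here.
- cabinet: Small wooden one-drawer cabinet fixed to the table, 180 (x) x 160 (y) x 95 mm tall. Origin at the centre of its underside; its front faces its -x.
- jar: Bystander: glass jar with a black lid, 60 mm across, 85 mm tall, standing; origin at the centre of its underside.
- tub: Bystander: small white tub, 46 mm across, 29 mm tall, standing between the two gauges; origin at the centre of its underside.
Mind the look-alikes: they are no part of the job. Leave any blue look-alike of the jig alone. What is shaped like the part that bears wide_gauge_c but turquoise is not meant.

How it is judged:
By the outcome, as a careful person would: the job done as asked, in the order asked, and still so for the second after the job is handed in, with the robot touching nothing.
It also fails if it takes over 72 s, if anything falls off the work surface, if the arm or the gripper's body presses on something with over 40 N, if the wrist force passes 120 N, or if a joint passes its speed limit or range.

### The arm

A 6-joint arm with a two-finger parallel gripper is mounted at the origin on the work surface. World frame = base frame: x ahead of the robot, y to its left, z up, the work surface at z = 0. Lengths are in m, angles in rad, forces in N, time in s.
With the tool pointing down it reaches from about 0.35 to 0.775 m from the base axis. Payload 5.5 kg.
Tool frame: the origin (TCP) lies between the finger pads; the fingertips stand 11 mm ahead of it and the grasp point (between the pads) lies 8 mm behind it; z points along the fingers, y is the line along which they close (so a half turn about z gives the same grasp; the last joint's range is limited). The gripper opens to 85 mm and grips with 20 to 120 N. Pads are 22 mm wide; open, the fingers measure 114 mm over their backs; the gripper's body (76 mm by 85 mm) begins 54 mm behind the grasp point. The pads swing forward as they close: fully open they stand 13 mm farther back than shut.
Start: joints at [-1.292, 0.313, 0.046, 1.304, 0, 1.431], TCP at [0.234, -0.525, 0.242] pointing down, gripper open.
Joint ranges: [-2.76, 2.76], [-0.86, 1.69], [-1.03, 1.26], [-2.2, 2.34], [-1.47, 1.5], [-3.14, 3.14]. Speed limits (rad/s): [2.57, 2.57, 3.14, 3.14, 3.14, 3.14].

### API

Orientations are given as a rotation vector (axis times angle).
In Python, from cell import robot, viewer, ticket gives the robot as it stands. The module is installed in compiled form; this text tells all that it offers.
- The arm moves only by the tool play_rows, never from a script. Its argument "rows" is a list of rows, each an object with "claw": the opening, from -1 (shut) to 1 (fully open); "dp": the shift along the tool's x, y, z in cm, a list of three; "turn": the turn, a rotation vector about the tool's x, y, z in rad, a list of three. In form: [{"claw": claw, "dp": [x, y, z], "turn": [ax, ay, az]}, ...]. A call has 1 to 10 rows; each row shifts and turns the commanded pose from where the row before left it, along the tool's axes as they then stand; what a row does not reach is not made up. A row lasts 1/8 s, in which the tool goes at most 62.5 mm and 10.7 degrees, less where a joint would pass 70% of its speed; a pose out of reach is approached as far as the arm can. A call is refused whole if a number of a shift passes 6.25 or a number of a turn 0.188, either way. A call with a gripper value outside its range is refused whole. The fingers move at their own pace and stop on an object; "grip_force" is the grip in N (left out, the last holds). Time passes only in rows, so rows that do not move let the fingers close. It gives the time, the measured TCP pose, the force, the opening and the grip force at its end, in the units of the state.
- robot.sense(): the state, without advancing time (a new reading comes with each control period).
- viewer.capture(name): name is "side" or "top" or "wrist"; returns a dict with "pixels" (400x640x3 uint8, red, green, blue), "depth" (400x640 float32, m along the optical axis (not along the pixel's ray), 0 where there is no reading), "mtx" (3x3 intrinsics, pixels), "R" (3x3) and "t" (3): a world point X has camera coordinates R X + t; the wrist camera has in their place "mount" (4x4, takes a point from camera to tool coordinates, whose origin is the TCP and whose axes are the flange's). Camera axes: x right, y down, z forward; pixel columns grow to the right and rows downward; lengths in m; the calibration is good to about 2 mm. A picture is of the moment at which its call begins: read the wrist's pose just before it.
- ticket.job_done(): hands the job in; it is judged then, once.
The state is a dict: "time": time; "joints": joint angles; "dq": joint speeds; "tau": joint torques, N m; "eef_pos": TCP position; "ee_rot": TCP orientation; "ft_force": force on the tool from outside, world axes, zero at the start; "moment": the same for the moment, N m; "finger_gap": finger opening in m; "grip_force": force on a finger pad.
Only numpy, scipy, OpenCV 4.12 (cv2) and the standard library are available. Lean on these libraries where they do the work, as an engineer would, in place of code of your own. Each camera call takes 0.05 s, during which the arm holds its last target. There are 200 camera calls.

## Working session

There is one attempt and no reset: what is moved stays moved. The work goes in short steps, Python scripts to look and compute and a tool call to move; the robot and the scene stay as the last step left them, time stands still between calls to the robot, and variables do not carry over. Pictures are saved under pics/ and viewed, at most 10 in all, crops included, and the job is handed in when it is done.

Besides the shell and the picture viewer there is one more tool, called after "Request:" as name([rows], argument=value, ...), one row to a line, values as JSON. play_rows: Moves the arm, as the interface text tells. Its arguments: {"type":"object","properties":{"rows":{"type":"array","items":{"type":"object","properties":{"claw":{"type":"number"},"dp":{"type":"array","items":{"type":"number"}},"turn":{"type":"array","items":{"type":"number"}}}}},"grip_force":{"type":"number"}},"required":["rows"]}

```bash
mkdir -p pics; cat > h.py <<'E'
import numpy as np, cv2
from cell import robot, viewer, ticket
from scipy.spatial.transform import Rotation as Ro
def cap(n):
    s=robot.sense(); c=viewer.capture(n)
    if 'R' in c: R=np.array(c['R']);t=np.array(c['t'])
    else:
        M=np.array(c['mount']); W=np.eye(4); W[:3,:3]=Ro.from_rotvec(s['ee_rot']).as_matrix(); W[:3,3]=s['eef_pos']
        T=np.linalg.inv(W@M); R=T[:3,:3];t=T[:3,3]
    c['Rw'],c['tw']=R,t
    return c
def onz(c,uv,z):
    d=c['Rw'].T@np.linalg.inv(c['mtx'])@np.array([uv[0],uv[1],1.]); o=-c['Rw'].T@c['tw']
    return o+d*(z-o[2])/d[2]
def cloud(c):
    v,u=np.mgrid[:400,:640]; p=np.stack([u,v,np.ones_like(u)],-1)@np.linalg.inv(c['mtx']).T*c['depth'][...,None]
    return (p-c['tw'])@c['Rw']
def proj(c,X):
    p=c['mtx']@(c['Rw']@np.array(X)+c['tw']); return p[:2]/p[2]
def save(c,f): cv2.imwrite('pics/'+f,c['pixels'][...,::-1])
E
python3 - <<'E'
from h import *
s=robot.sense(); print({k:np.round(v,3) for k,v in s.items()})
for n in ('top','side'):
    c=cap(n); save(c,n+'0.png'); print(n,c['mtx'],-c['Rw'].T@c['tw'], c['Rw'][2]); np.savez('/tmp/'+n,**{k:c[k] for k in ('pixels','depth','mtx','Rw','tw')})
E
```

```text
{'time': np.float64(0.0), 'joints': array([-1.292,  0.314,  0.045,  1.304,  0.   ,  1.431]), 'dq': array([ 0.002,  0.001, -0.   , -0.001,  0.   , -0.001]), 'tau': array([-1.0000e-03, -4.8063e+01,  2.9853e+01,  1.9000e-02, -0.0000e+00,
        0.0000e+00]), 'eef_pos': array([ 0.234, -0.525,  0.241]), 'ee_rot': array([-3.071, -0.653,  0.   ]), 'ft_force': array([ 0.514,  0.607, -0.896]), 'moment': array([ 0.064, -0.027, -0.025]), 'grip_force': np.float64(0.0), 'finger_gap': np.float64(0.086)}
top [[406.16552713   0.         315.91365213]
 [  0.         406.16552713 201.4211369 ]
 [  0.           0.           1.        ]] [ 0.39392325 -0.02931901  1.13127446] [ 0.13618923 -0.00627592 -0.99066296]
side [[451.18734554   0.         318.17241671]
 [  0.         451.18734554 196.47848747]
 [  0.           0.           1.        ]] [0.08195364 0.77555986 0.70015194] [ 0.40470488 -0.70410743 -0.58347809]
```

View pics/top0.png

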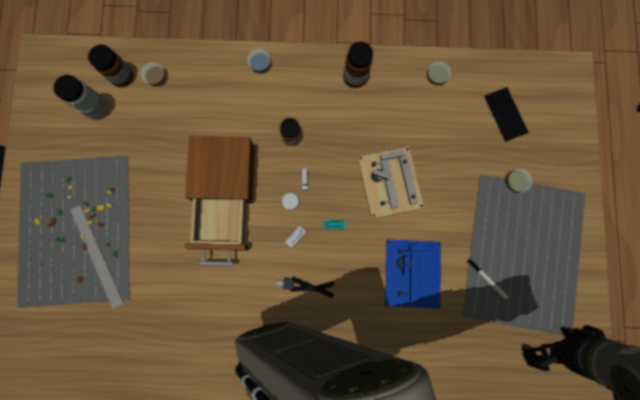

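View pics/side0.png

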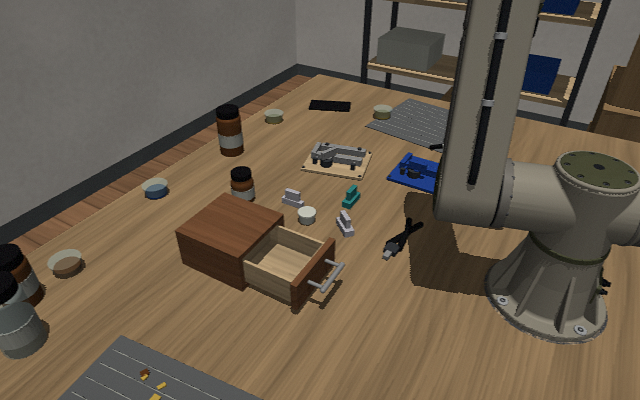

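The top view shows the cabinet with open drawer (220,195), gauge candidates at (305,179) and (296,237) either side of the tub (290,201), the turquoise decoy (334,225), the tan jig (391,182) and the blue look-alike (413,273). The side view shows the gauges at (292,198) and (345,223).

```bash
python3 - <<'E'
from h import *
T=dict(np.load('/tmp/top.npz'));S=dict(np.load('/tmp/side.npz'))
a=cv2.resize(T['pixels'][140:255,270:430],(800,575),interpolation=cv2.INTER_CUBIC)
cv2.imwrite('pics/crop_top.png',a[...,::-1])
b=cv2.resize(S['pixels'][135:240,270:380],(600,573),interpolation=cv2.INTER_CUBIC)
cv2.imwrite('pics/crop_side.png',b[...,::-1])
P=cloud(T)
hsv=cv2.cvtColor(T['pixels'],cv2.COLOR_RGB2HSV)
# gauges: low saturation bright
for n,(r0,r1,c0,c1) in dict(gA=(165,192,298,314),gB=(224,250,283,309)).items():
    m=((P[...,2]>0.006)); sub=np.zeros_like(m); sub[r0:r1,c0:c1]=1; m&=sub
    q=P[m]; t=q[q[:,2]>0.036]; print(n,len(q),q.mean(0).round(4),'zmax',np.percentile(q[:,2],95).round(4),'tab',len(t),t.mean(0).round(4))
    b=cv2.minAreaRect(t[:,:2].astype(np.float32)*1000); print(' tab rect',b)
    b=cv2.minAreaRect(q[:,:2].astype(np.float32)*1000); print(' all rect',b)
# drawer/cabinet
sub=P[130:270,180:260].reshape(-1,3); 
t=sub[(sub[:,2]>0.088)&(sub[:,2]<0.105)]; print('cab',t.mean(0),cv2.minAreaRect(t[:,:2].astype(np.float32)*1000))
t=sub[(sub[:,2]>0.07)&(sub[:,2]<0.086)]; print('z81',cv2.minAreaRect(t[:,:2].astype(np.float32)*1000))
t=sub[(sub[:,2]>0.012)&(sub[:,2]<0.032)]; print('floor',t.mean(0),cv2.minAreaRect(t[:,:2].astype(np.float32)*1000))
# jig plate corner by colour
h=hsv[145:220,355:428]; Pj=P[145:220,355:428]
t=Pj[(Pj[...,2]>0.038)&(Pj[...,2]<0.07)]; print('bar',len(t),t.mean(0),cv2.minAreaRect(t[:,:2].astype(np.float32)*1000))
t=Pj[(Pj[...,2]>0.006)&(Pj[...,2]<0.07)]; print('plate',len(t),t.mean(0),cv2.minAreaRect(t[:,:2].astype(np.float32)*1000))
print(T['depth'][180,420], P[230,350])
E
```

```text
gA 116 [ 0.6014 -0.0028  0.0635] zmax 0.0477 tab 72 [ 0.5994 -0.0026  0.0898]
 tab rect ((511.35980224609375, -11.229564666748047), (237.32130432128906, 12.363652229309082), 5.774560451507568)
 all rect ((517.2318725585938, -11.516300201416016), (248.10369873046875, 23.074010848999023), 2.9020137786865234)
gB 204 [0.4473 0.0178 0.0331] zmax 0.0471 tab 72 [0.4479 0.0178 0.06  ]
 tab rect ((428.3133239746094, -7.133636474609375), (77.59201049804688, 39.777793884277344), 51.3892936706543)
 all rect ((437.4464416503906, 14.787403106689453), (108.23308563232422, 60.36686706542969), 16.23082160949707)
cab [0.61847541 0.22301493 0.09605625] ((557.0297241210938, 223.11962890625), (291.2948913574219, 160.92111206054688), 0.43875929713249207)
z81 ((553.4193115234375, 222.57566833496094), (293.8553771972656, 159.63516235351562), 0.1326933354139328)
floor [0.49133833 0.22365949 0.02300789] ((554.5938110351562, 223.40362548828125), (295.4130554199219, 161.08493041992188), 0.29653415083885193)
bar 115 [ 0.62186831 -0.21109094  0.05409302] ((638.4359130859375, -262.40106201171875), (128.6507110595703, 94.53131103515625), 62.625484466552734)
plate 3362 [ 0.6075444  -0.24100919  0.01838536] ((610.5877685546875, -245.9309539794922), (198.9544677734375, 208.9124298095703), 89.88822937011719)
1.1533477 [ 4.71882498e-01 -1.33692225e-01  4.36287695e-04]
```

View pics/crop_top.png

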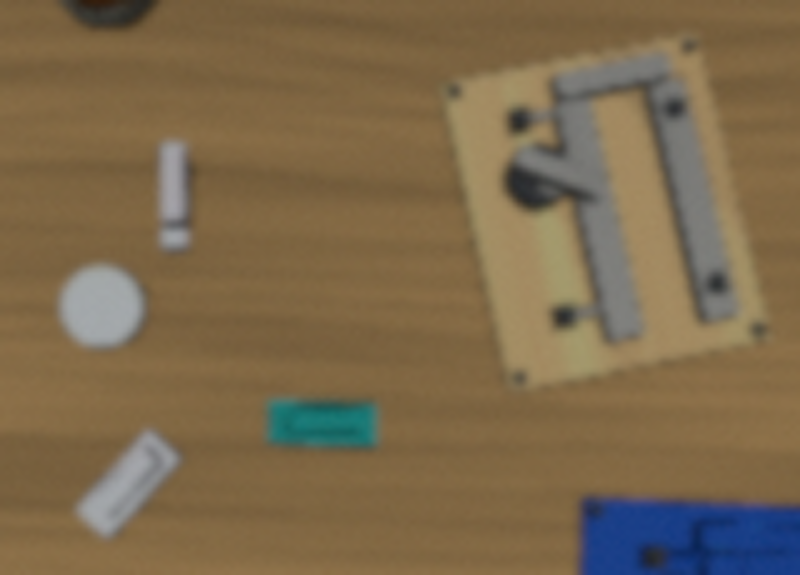

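View pics/crop_side.png

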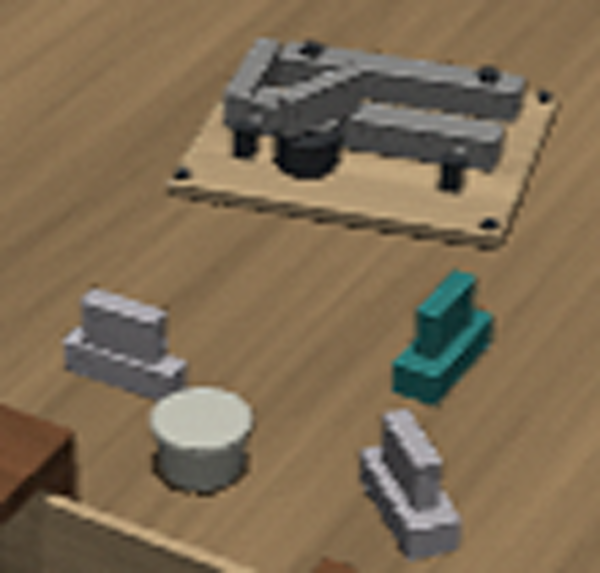

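Candidates: the near gauge at top px (296,237) has a block with ledges on both sides of its tab, so it is the wide gauge. The far one at (305,179) has a block barely wider than its tab, so it is the narrow gauge. The turquoise one (334,225) is a decoy and not aluminium. The crops confirm this.

```bash
python3 - <<'E'
from h import *
T=dict(np.load('/tmp/top.npz'))
D=T['depth']; T['depth']=cv2.medianBlur(D,5); P=cloud(T); hsv=cv2.cvtColor(T['pixels'],cv2.COLOR_RGB2HSV).astype(int)
def rect(m,z):
    uv=np.argwhere(m)[:,::-1]; X=np.array([onz(T,p,z) for p in uv]); r=cv2.minAreaRect((X[:,:2]*1000).astype(np.float32)); return len(uv),np.round(X.mean(0),4),r
def box(r0,r1,c0,c1):
    b=np.zeros((400,640),bool); b[r0:r1,c0:c1]=1; return b
gray=(hsv[...,1]<70)&(hsv[...,2]>110)
print('wide@18',rect(gray&box(222,252,280,312),.018)); print('narrow@30',rect(gray&box(163,193,296,316),.03)); print('tub',rect(gray&box(192,212,280,300),.029))
b=hsv[180,372]; print('plate hsv',hsv[200,385],hsv[170,392],'steel',hsv[190,412],'wood',hsv[215,350])
pl=(hsv[...,2]>150)&(hsv[...,1]>60)&box(140,222,352,430)
lab=cv2.connectedComponentsWithStats(pl.astype(np.uint8))[2]; print(lab[1:][lab[1:,4]>30])
print('plate',rect(pl,.01))
st=(hsv[...,1]<45)&(hsv[...,2]>70)&box(145,215,358,426)
n,l,s,_=cv2.connectedComponentsWithStats(st.astype(np.uint8)); print(s)
M=np.array(__import__('cell').viewer.capture('wrist')['mount']); print(M.round(4))
sub=P[130:270,185:255].reshape(-1,3)
for lo,hi in((.09,.1),(.075,.086),(.02,.025),(.05,.066)):
    t=sub[(sub[:,2]>lo)&(sub[:,2]<hi)]; print(lo,len(t),np.percentile(t,[2,50,98],0).round(4).tolist())
E
```

```text
wide@18 (240, array([0.4489, 0.0174, 0.018 ]), ((449.1319274902344, 17.12990951538086), (28.49147605895996, 62.4790153503418), 49.897789001464844))
narrow@30 (118, array([ 0.6088, -0.0019,  0.03  ]), ((608.2109985351562, -1.6230049133300781), (58.92074203491211, 16.577316284179688), 1.7995116710662842))
tub (247, array([0.5447, 0.0351, 0.029 ]), ((544.5203857421875, 36.015380859375), (44.22889709472656, 46.580936431884766), 1.7215328216552734))
plate hsv [ 24  84 143] [ 19  99 160] steel [ 38   8 126] wood [ 17 125 129]
[[ 360  149   62   67 1509]]
plate (1517, array([ 0.5958, -0.2349,  0.01  ]), ((610.3798217773438, -244.30062866210938), (175.27377319335938, 145.10418701171875), 13.37106704711914))
[[     0      0    640    400 255106]
 [   373    151     44     57    894]]
[[-3.000e-04 -9.504e-01 -3.111e-01  7.970e-02]
 [ 1.000e+00 -3.000e-04 -3.000e-04 -4.000e-04]
 [ 2.000e-04 -3.111e-01  9.504e-01 -1.328e-01]
 [ 0.000e+00  0.000e+00  0.000e+00  1.000e+00]]
0.09 3869 [[0.5406, 0.1463, 0.0935], [0.6182, 0.2231, 0.0961], [0.6987, 0.3004, 0.0971]]
0.075 429 [[0.407, 0.1434, 0.0753], [0.4161, 0.2137, 0.0824], [0.6842, 0.2935, 0.085]]
0.02 1666 [[0.4319, 0.1729, 0.0218], [0.4866, 0.227, 0.023], [0.5428, 0.279, 0.0247]]
0.05 463 [[0.3668, 0.1433, 0.0505], [0.4045, 0.2067, 0.0601], [0.6766, 0.282, 0.0655]]
```

The wide gauge is at about (0.449, 0.017), long axis at -40°. The jig is at (0.610, -0.244) with yaw 13.4°, bolt axis at about (0.623, -0.211). The sizes fit (62x28, 175x145). I'm moving above the bolt for a close look.

Request:
play_rows([
  {"claw":1,"dp":[0,0,0],"turn":[0,0,-0.178]},
  {"claw":1,"dp":[0,0,0],"turn":[0,0,-0.178]},
  {"claw":1,"dp":[0,0,0],"turn":[0,0,-0.178]},
  {"claw":1,"dp":[0,0,0],"turn":[0,0,-0.178]},
  {"claw":1,"dp":[4.5,2.2,0.6],"turn":[0,0,0]},
  {"claw":1,"dp":[4.5,2.2,0.6],"turn":[0,0,0]},
  {"claw":1,"dp":[4.5,2.2,0.6],"turn":[0,0,0]},
  {"claw":1,"dp":[4.5,2.2,0.6],"turn":[0,0,0]},
  {"claw":1,"dp":[4.5,2.2,0.6],"turn":[0,0,0]},
  {"claw":1,"dp":[4.5,2.2,0.6],"turn":[0,0,0]},
])

```text
time: 1.4
eef_pos: [0.4693, -0.336, 0.2059]
ee_rot: [-2.653, -1.683, 0.0]
ft_force: [-0.3, -0.1, 1.2]
finger_gap: 0.0857
grip_force: 0.0
```

Request:
play_rows([
  {"claw":1,"dp":[4.5,2.2,0.6],"turn":[0,0,0]},
  {"claw":1,"dp":[4.5,2.2,0.6],"turn":[0,0,0]},
  {"claw":1,"dp":[4.5,2.2,0.6],"turn":[0,0,0]},
  {"claw":0,"dp":[4.5,2.2,0.6],"turn":[0,0,0]},
  {"claw":0,"dp":[0,0,0],"turn":[0,0,0]},
  {"claw":0,"dp":[0,0,0],"turn":[0,0,0]},
])

```text
time: 2.15
eef_pos: [0.6241, -0.2117, 0.1817]
ee_rot: [-2.651, -1.683, 0.002]
ft_force: [-0.7, 0.3, 0.8]
finger_gap: 0.0426
grip_force: 0.0
```

```bash
python3 - <<'E'
from h import *
c=cap('wrist'); save(c,'w1.png'); np.savez('/tmp/w1',**{k:c[k] for k in ('pixels','depth','mtx','Rw','tw')})
s=robot.sense(); print(s['time'],s['eef_pos'],s['ee_rot'],s['finger_gap'],s['joints'],c['mtx'][0,0])
E
```

```text
2.2 [ 0.6238541  -0.21233524  0.18206802] [-2.65272976e+00 -1.68218261e+00  1.26486388e-03] 0.04231959354567039 [-4.49562783e-01  4.99574933e-01  1.78277855e-01  1.25031496e+00
 -4.41250846e-04  1.56175067e+00] 291.803917858588
```

View pics/w1.png

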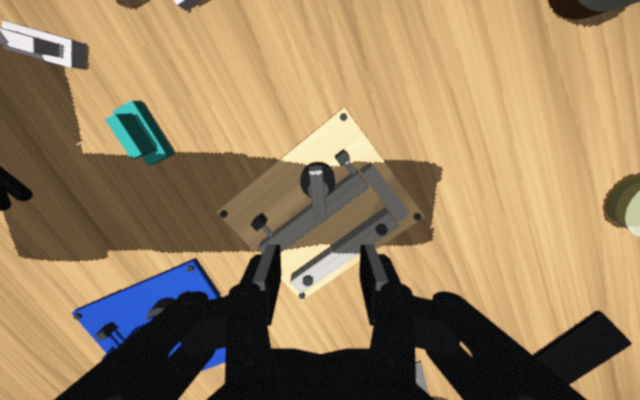

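The wrist view shows the bolt bar at (318,190) above the disc, guide (320,205), fence (350,250) and end stop (390,190). Measuring the plate yaw, bar angle and gap via rays.

```bash
cat > gap.py <<'E'
from h import *
def rectify(c,o,yaw,z,x0,x1,y0,y1,mm=0.25):
    # profile sampling of the z-plane in jig axes (mm)
    xs=np.arange(x0,x1,mm);ys=np.arange(y0,y1,mm); X,Y=np.meshgrid(xs,ys); cs,sn=np.cos(yaw),np.sin(yaw)
    W=np.stack([o[0]+(X*cs-Y*sn)/1e3,o[1]+(X*sn+Y*cs)/1e3,np.full_like(X,z)],-1)
    p=(W@c['Rw'].T+c['tw'])@c['mtx'].T; uv=(p[...,:2]/p[...,2:]).astype(np.float32)
    return xs,ys,cv2.remap(c['pixels'],uv[...,0],uv[...,1],cv2.INTER_LINEAR)
E
python3 - <<'E'
from gap import *
c=dict(np.load('/tmp/w1.npz')); o=(.6104,-.2443); yaw=.2334
D=c['depth'].copy(); c['depth']=cv2.medianBlur(D,3); P=cloud(c).reshape(-1,3)
R=np.array([[np.cos(yaw),np.sin(yaw)],[-np.sin(yaw),np.cos(yaw)]])
J=np.c_[(P[:,:2]-o)@R.T*1000,P[:,2]*1000]; ok=(abs(J[:,0])<105)&(abs(J[:,1])<90)&(D.ravel()>0); J=J[ok]
for lo,hi,n in((6,14,'plate'),(27,34,'steel'),(50,62,'bar')):
    q=J[(J[:,2]>lo)&(J[:,2]<hi)]; print(n,len(q),np.median(q[:,2]).round(1),cv2.minAreaRect(q[:,:2].astype(np.float32)))
a=rectify(c,o,yaw,.03,-110,110,-95,95)[2]; cv2.imwrite('pics/rect30.png',cv2.flip(a,0)[...,::-1][:, :800] if 0 else cv2.resize(cv2.flip(a,0),(770,665))[...,::-1])
# pixel grid: 3.5 px/mm, x=-110 left, y=95 top
E
```

```text
plate 12112 11.0 ((-2.0012664794921875, 0.853729248046875), (150.58204650878906, 179.91561889648438), 89.81954193115234)
steel 5434 31.2 ((-0.17673492431640625, -0.8170700073242188), (109.35430908203125, 152.21823120117188), 89.67767333984375)
bar 682 57.3 ((18.032440185546875, 30.032764434814453), (50.09393310546875, 12.076176643371582), 56.76679229736328)
```

View pics/rect30.png

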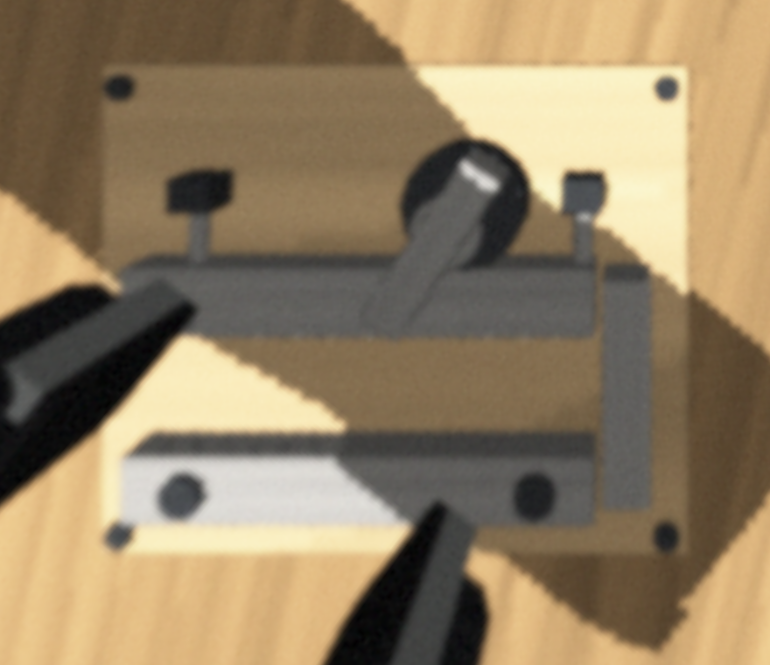

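The depth fit gives plate 150.6x179.9 and bar 50.1x12.1 mm, with the bolt at (20.0, 29.2) in the jig frame; all match. Bolt angle is about 0.994. In the rectified view the guide edge is at row 337 and the fence face's top edge at row 457. I'll refine the fence edge next.

```bash
cat >> gap.py <<'E'
def edges(c,o,yaw,z=.0305,spans=((-50,-15),(0,30)),lo=-60,hi=15,top=3):
    for a,b in spans:
        xs,ys,im=rectify(c,o,yaw,z,a,b,lo,hi); g=np.median(cv2.cvtColor(im,cv2.COLOR_RGB2GRAY).astype(float),1)
        d=np.gradient(cv2.GaussianBlur(g[:,None],(1,9),1)[:,0]); 
        pk=[i for i in range(2,len(d)-2) if abs(d[i])==max(abs(d[i-2:i+3])) and abs(d[i])>1.0]
        print(a,b,[(round(ys[i],2),round(d[i],1)) for i in pk])
E
python3 - <<'E'
from gap import *
c=dict(np.load('/tmp/w1.npz')); o0=np.array((.6104,-.2443)); y0=.2334
R=np.array([[np.cos(y0),-np.sin(y0)],[np.sin(y0),np.cos(y0)]]); o=o0+R@np.array([-2.,.85])/1e3; yaw=y0-.0031
print('jig',o,yaw,'bar',o0+R@np.array([18.03,30.03])/1e3,'bar yaw',y0+np.radians(56.77))
for z in(.03,.031): edges(c,o,yaw,z)
P=cloud(c).reshape(-1,3); Rj=np.array([[np.cos(yaw),np.sin(yaw)],[-np.sin(yaw),np.cos(yaw)]]); J=np.c_[(P[:,:2]-o)@Rj.T*1000,P[:,2]*1000]
for a,b in((-20,20),(20,55)):
    q=J[(J[:,0]>a)&(J[:,0]<b)&(J[:,2]>28)&(J[:,2]<34)]
    f=q[(q[:,1]<-25)&(q[:,1]>-65)]; print('fence y',np.percentile(f[:,1],[1,99]),'guide',np.percentile(q[q[:,1]>-25][:,1],[.5,1,2]))
E
```

```text
jig [ 0.60825764 -0.24393562] 0.2303 bar [ 0.62099559 -0.21091415] bar yaw 1.224223416357181
-50 -15 [(np.float64(-56.5), np.float64(-1.9)), (np.float64(-36.5), np.float64(-11.3)), (np.float64(-29.75), np.float64(13.9)), (np.float64(-13.25), np.float64(-9.3)), (np.float64(-3.25), np.float64(-1.7))]
0 30 [(np.float64(-55.25), np.float64(2.2)), (np.float64(-53.5), np.float64(1.5)), (np.float64(-36.75), np.float64(-2.7)), (np.float64(-29.0), np.float64(4.3)), (np.float64(-3.0), np.float64(-2.3))]
-50 -15 [(np.float64(-56.25), np.float64(-2.0)), (np.float64(-36.0), np.float64(-11.2)), (np.float64(-29.25), np.float64(13.9)), (np.float64(-13.5), np.float64(-7.8)), (np.float64(-12.5), np.float64(-8.0)), (np.float64(-2.75), np.float64(-1.8))]
0 30 [(np.float64(-54.75), np.float64(2.2)), (np.float64(-53.25), np.float64(1.4)), (np.float64(-36.5), np.float64(-2.7)), (np.float64(-28.75), np.float64(4.3)), (np.float64(-2.5), np.float64(-2.0))]
fence y [-55.01659273 -35.37037986] guide [-1.65853834 -1.34332145 -1.09897201]
fence y [-55.07117924 -35.39534912] guide [-1.33222351 -1.29151108 -0.92281375]
```

Gap is about 33.6 mm now (fence about -35.6), so the bolt needs about -1.24 rad. Gripping the bar.

Request:
play_rows([
  {"claw":0,"dp":[0,-0.3,2.4],"turn":[0,0,-0.094]},
  {"claw":0,"dp":[0,0,3],"turn":[0,0,0]},
  {"claw":0,"dp":[0,0,3],"turn":[0,0,0]},
  {"claw":0,"dp":[0,0,2],"turn":[0,0,0]},
  {"claw":0,"dp":[0,0,2],"turn":[0,0,0]},
  {"claw":0,"dp":[0,0,1.2],"turn":[0,0,0]},
  {"claw":0,"dp":[0,0,0],"turn":[0,0,0]},
], grip_force=40)

```text
time: 3.08
eef_pos: [0.6207, -0.2112, 0.0457]
ee_rot: [-2.571, -1.803, 0.001]
ft_force: [-0.7, 0.8, 0.5]
finger_gap: 0.0431
grip_force: 0.0
```

Request:
play_rows([
  {"claw":-1,"dp":[0,0,0],"turn":[0,0,0]},
  {"claw":-1,"dp":[0,0,0],"turn":[0,0,0]},
  {"claw":-1,"dp":[0,0,0],"turn":[0,0,0]},
  {"claw":-1,"dp":[0,0,0],"turn":[0,0,0]},
  {"claw":-1,"dp":[0,0,0],"turn":[0,0,0]},
], grip_force=40)

```text
time: 3.7
eef_pos: [0.622, -0.2109, 0.0476]
ee_rot: [2.57, 1.805, -0.0]
ft_force: [-3.0, 0.9, 5.4]
finger_gap: 0.0113
grip_force: 40.3
```

Request:
play_rows([
  {"claw":-1,"dp":[0,0,-0.2],"turn":[0,0,0]},
  {"claw":-1,"dp":[0,0,0],"turn":[0,0,0.155]},
  {"claw":-1,"dp":[0,0,0],"turn":[0,0,0.155]},
  {"claw":-1,"dp":[0,0,0],"turn":[0,0,0.155]},
  {"claw":-1,"dp":[0,0,0],"turn":[0,0,0.155]},
  {"claw":-1,"dp":[0,0,0],"turn":[0,0,0.155]},
  {"claw":-1,"dp":[0,0,0],"turn":[0,0,0.155]},
  {"claw":-1,"dp":[0,0,0],"turn":[0,0,0.155]},
  {"claw":-1,"dp":[0,0,0],"turn":[0,0,0.155]},
  {"claw":-1,"dp":[0,0,0],"turn":[0,0,0]},
])

```text
time: 4.95
eef_pos: [0.6226, -0.212, 0.0477]
ee_rot: [3.139, -0.027, 0.002]
ft_force: [2.6, -4.5, -6.1]
finger_gap: 0.011
grip_force: 39.9
```

Request:
play_rows([
  {"claw":-1,"dp":[0,0,0],"turn":[0,0,0]},
  {"claw":0,"dp":[0,0,0],"turn":[0,0,0]},
  {"claw":0,"dp":[0,0,0],"turn":[0,0,0]},
  {"claw":0,"dp":[0,0,0],"turn":[0,0,0]},
  {"claw":0,"dp":[0,0,-3],"turn":[0,0,0]},
  {"claw":0,"dp":[0,0,-4],"turn":[0,0,0]},
  {"claw":0,"dp":[0,0,-3],"turn":[0,0,0]},
  {"claw":0,"dp":[0,0,0],"turn":[0,0,0]},
  {"claw":0,"dp":[0,0,0],"turn":[0,0,0]},
])

```text
time: 6.08
eef_pos: [0.6215, -0.2104, 0.1477]
ee_rot: [-3.141, 0.024, 0.001]
ft_force: [0.2, -0.4, -1.4]
finger_gap: 0.0425
grip_force: 0.0
```

```bash
cat >> gap.py <<'E'
def fit(c,o,yaw):
    D=c['depth'].copy(); c['depth']=cv2.medianBlur(D,3); P=cloud(c).reshape(-1,3)
    def toJ(o,yaw):
        R=np.array([[np.cos(yaw),np.sin(yaw)],[-np.sin(yaw),np.cos(yaw)]]); J=np.c_[(P[:,:2]-o)@R.T*1000,P[:,2]*1000]
        return J[(abs(J[:,0])<105)&(abs(J[:,1])<90)&(D.ravel()>0)]
    J=toJ(o,yaw)
    for lo,hi,n in((6,14,'plate'),(52,62,'bar')):
        q=J[(J[:,2]>lo)&(J[:,2]<hi)]; print(n,len(q),np.median(q[:,2]).round(1),cv2.minAreaRect(q[:,:2].astype(np.float32)))
    for a,b in((-55,-25),(-25,0),(0,25),(25,55)):
        q=J[(J[:,0]>a)&(J[:,0]<b)&(J[:,2]>28)&(J[:,2]<34)]
        f=q[(q[:,1]<-28)&(q[:,1]>-65)]; g=q[q[:,1]>-28]; 
        if len(f) and len(g): print(a,'fence y',np.percentile(f[:,1],[1,99]),'guide',np.percentile(g[:,1],[.5,1,2,99]))
E
python3 - <<'E'
from gap import *
c=cap('wrist'); save(c,'w2.png'); s=robot.sense(); print(s['time'],s['eef_pos'],s['ee_rot'],s['joints'][5])
o=np.array((.60826,-.24394)); yaw=.2303
edges(c,o,yaw,.031); fit(c,o,yaw)
a=rectify(c,o,yaw,.031,-110,110,-95,95)[2]; cv2.imwrite('pics/rect2.png',cv2.resize(cv2.flip(a,0),(770,665))[...,::-1])
E
```

```text
6.125 [ 0.62112614 -0.21021809  0.14702373] [-3.14069281e+00  2.36867307e-02  2.80602508e-03] 2.708039395126661
-50 -15 [(np.float64(-56.25), np.float64(-3.5)), (np.float64(-36.5), np.float64(-14.9)), (np.float64(-33.75), np.float64(18.1)), (np.float64(-13.75), np.float64(-8.7)), (np.float64(9.5), np.float64(1.9))]
0 30 [(np.float64(-55.75), np.float64(-15.3)), (np.float64(-36.75), np.float64(-4.0)), (np.float64(-33.25), np.float64(6.4)), (np.float64(-11.5), np.float64(-2.4)), (np.float64(9.5), np.float64(2.2)), (np.float64(14.0), np.float64(-5.9))]
plate 16027 11.0 ((0.5122146606445312, -0.11273193359375), (179.8853302001953, 150.2559051513672), 0.09365267306566238)
bar 848 57.4 ((20.384164810180664, 28.45246696472168), (11.391531944274902, 49.94124221801758), 75.6970443725586)
-55 fence y [-55.78506278 -36.24317069] guide [-10.93162461 -10.83051199 -10.66521704  41.81960107]
-25 fence y [-55.69618033 -36.23124613] guide [-10.87229545 -10.73990173 -10.54474672   8.83061164]
0 fence y [-55.73220773 -36.17251425] guide [-10.81864324 -10.59510019 -10.30623927  42.34934107]
25 fence y [-55.88528445 -36.07981083] guide [-10.66471124 -10.49138738 -10.17203783  43.15467236]
```

View pics/rect2.png

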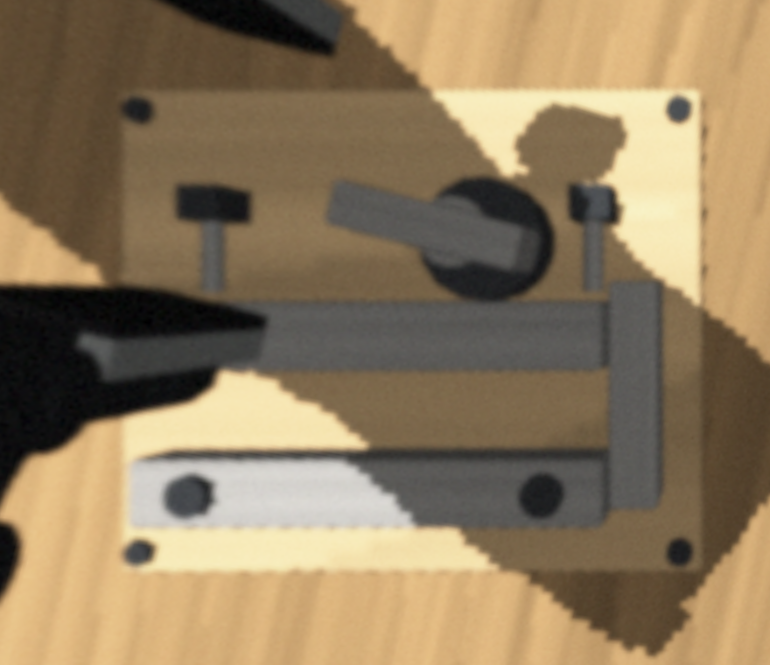

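The bar is now at -14.4°, so the bolt is at -0.251. Gap by image is 25.25 mm, by depth edges about 25.2, and by model 25.15, so about 1.2 mm of play. Keeping it and going to the wide gauge.

Request:
play_rows([
  {"claw":0,"dp":[-2.9,-3.7,-0.6],"turn":[0,0,0]},
  {"claw":0,"dp":[-2.9,-3.7,-0.6],"turn":[0,0,0]},
  {"claw":0,"dp":[-2.9,-3.7,-0.6],"turn":[0,0,0]},
  {"claw":0,"dp":[-2.9,-3.7,-0.6],"turn":[0,0,0]},
  {"claw":0,"dp":[-2.9,-3.7,0],"turn":[0,0,0]},
  {"claw":0,"dp":[-2.9,-3.7,0],"turn":[0,0,0]},
  {"claw":0,"dp":[0,0,0],"turn":[0,0,-0.175]},
  {"claw":0,"dp":[0,0,0],"turn":[0,0,-0.175]},
  {"claw":0,"dp":[0,0,0],"turn":[0,0,-0.175]},
  {"claw":0,"dp":[0,0,0],"turn":[0,0,-0.175]},
])

```text
time: 7.38
eef_pos: [0.4502, 0.0142, 0.1709]
ee_rot: [-2.955, -1.063, 0.004]
ft_force: [-0.1, -0.2, 0.2]
finger_gap: 0.0426
grip_force: 0.0
```

Request:
play_rows([
  {"claw":0,"dp":[0,0,0],"turn":[0,0,-0.175]},
  {"claw":0,"dp":[0,0,0],"turn":[0,0,-0.175]},
  {"claw":0,"dp":[0,0,0],"turn":[0,0,-0.175]},
  {"claw":0,"dp":[0,0,0],"turn":[0,0,-0.175]},
  {"claw":0,"dp":[0,0,0],"turn":[0,0,-0.175]},
  {"claw":0,"dp":[0,0,0],"turn":[0,0,-0.175]},
  {"claw":0,"dp":[0,0,0],"turn":[0,0,-0.175]},
  {"claw":0,"dp":[0,0,0],"turn":[0,0,-0.175]},
  {"claw":0,"dp":[0,0,0],"turn":[0,0,-0.175]},
  {"claw":0,"dp":[0,0,0],"turn":[0,0,-0.175]},
])

```text
time: 8.62
eef_pos: [0.4502, 0.0141, 0.1709]
ee_rot: [-1.078, -2.948, 0.001]
ft_force: [0.6, 0.4, 0.5]
finger_gap: 0.0423
grip_force: 0.0
```

```bash
python3 - <<'E'
from h import *
import time
robot.sense(); c=cap('wrist'); c=cap('wrist'); s=robot.sense(); v=s['ee_rot']; yaw=2*np.arctan2(v[1],v[0]); print(s['time'],s['eef_pos'],v,'yaw',yaw,s['joints'][5])
D=c['depth'].copy(); c['depth']=cv2.medianBlur(D,3); P=cloud(c).reshape(-1,3)
m=(np.hypot(P[:,0]-.448,P[:,1]-.017)<.045)&(D.ravel()>0)
for lo,hi in((.014,.022),(.04,.05)):
    q=P[m&(P[:,2]>lo)&(P[:,2]<hi)]; print(len(q),np.median(q[:,2]),cv2.minAreaRect((q[:,:2]*1000).astype(np.float32)))
E
```

```text
8.725 [0.45031026 0.01410465 0.17102455] [-1.08589775e+00 -2.94534821e+00  9.05280524e-04] yaw -3.8480334387128026 0.5592798806790251
783 0.018994542059449525 ((446.66094970703125, 17.596996307373047), (23.253385543823242, 60.35696792602539), 49.526668548583984)
540 0.045042169815637634 ((446.087646484375, 17.581687927246094), (11.318342208862305, 39.345191955566406), 49.8466796875)
```

Wide gauge confirmed close up: block 60.4 x 23.3, tab 39 x 11, centre (0.4464, 0.0176). Grasping it.

Request:
play_rows([
  {"claw":0,"dp":[0.5,0,2.5],"turn":[0,0,0]},
  {"claw":0,"dp":[0,0,3],"turn":[0,0,0]},
  {"claw":0,"dp":[0,0,3],"turn":[0,0,0]},
  {"claw":0,"dp":[0,0,2],"turn":[0,0,0]},
  {"claw":0,"dp":[0,0,2],"turn":[0,0,0]},
  {"claw":0,"dp":[0,0,1],"turn":[0,0,0]},
  {"claw":0,"dp":[0,0,0],"turn":[0,0,0]},
  {"claw":-1,"dp":[0,0,0],"turn":[0,0,0]},
  {"claw":-1,"dp":[0,0,0],"turn":[0,0,0]},
  {"claw":-1,"dp":[0,0,0],"turn":[0,0,0]},
], grip_force=40)

```text
time: 9.98
eef_pos: [0.4481, 0.0171, 0.038]
ee_rot: [1.087, 2.946, 0.0]
ft_force: [-0.5, 0.1, 3.5]
finger_gap: 0.0112
grip_force: 41.9
```

Request:
play_rows([
  {"claw":-1,"dp":[0,0,0],"turn":[0,0,0]},
  {"claw":-1,"dp":[0,0,0],"turn":[0,0,0]},
  {"claw":-1,"dp":[0,0,-2],"turn":[0,0,0]},
  {"claw":-1,"dp":[0,0,-3],"turn":[0,0,0]},
  {"claw":-1,"dp":[0,0,-3],"turn":[0,0,0]},
  {"claw":-1,"dp":[0,0,0],"turn":[0,0,0]},
])

```text
time: 10.72
eef_pos: [0.4491, 0.017, 0.1191]
ee_rot: [1.086, 2.943, 0.001]
ft_force: [-0.2, -0.2, -0.9]
finger_gap: 0.0108
grip_force: 41.4
```

Request:
play_rows([
  {"claw":-1,"dp":[0,0,0],"turn":[0,0,-0.156]},
  {"claw":-1,"dp":[0,0,0],"turn":[0,0,-0.156]},
  {"claw":-1,"dp":[0,0,0],"turn":[0,0,-0.156]},
  {"claw":-1,"dp":[0,0,0],"turn":[0,0,-0.156]},
  {"claw":-1,"dp":[0,0,0],"turn":[0,0,-0.156]},
  {"claw":-1,"dp":[0,0,0],"turn":[0,0,-0.156]},
  {"claw":-1,"dp":[-0.9,-4.5,0],"turn":[0,0,0]},
  {"claw":-1,"dp":[-0.9,-4.5,0],"turn":[0,0,0]},
  {"claw":-1,"dp":[-0.9,-4.5,0],"turn":[0,0,0]},
  {"claw":-1,"dp":[-0.9,-4.5,0],"turn":[0,0,0]},
])

```text
time: 11.98
eef_pos: [0.523, -0.1509, 0.1156]
ee_rot: [0.359, -3.119, -0.002]
ft_force: [0.6, 1.1, -0.7]
finger_gap: 0.0108
grip_force: 41.4
```

Request:
play_rows([
  {"claw":-1,"dp":[-0.9,-4.5,0],"turn":[0,0,0]},
  {"claw":-1,"dp":[-0.9,-4.5,0],"turn":[0,0,0]},
  {"claw":-1,"dp":[-0.9,-4.4,0],"turn":[0,0,0]},
  {"claw":-1,"dp":[0,0,1.5],"turn":[0,0,0]},
  {"claw":-1,"dp":[0,0,1.5],"turn":[0,0,0]},
  {"claw":-1,"dp":[0,0,0],"turn":[0,0,0]},
  {"claw":-1,"dp":[0,0,0],"turn":[0,0,0]},
])

```text
time: 12.85
eef_pos: [0.5798, -0.2731, 0.0872]
ee_rot: [0.361, -3.12, -0.001]
ft_force: [-0.8, 0.2, -0.8]
finger_gap: 0.0108
grip_force: 41.4
```

```bash
python3 - <<'E'
from gap import *
c=cap('wrist'); c=cap('wrist'); save(c,'w3.png'); s=robot.sense(); v=s['ee_rot']; print(s['time'],s['eef_pos'],v,'yaw',2*np.arctan2(v[1],v[0])%(2*np.pi),s['joints'][5],s['ft_force'])
o=np.array((.60877,-.24393)); yaw=.2319
R=np.array([[np.cos(yaw),np.sin(yaw)],[-np.sin(yaw),np.cos(yaw)]]); print('tcp jig',R@(s['eef_pos'][:2]-o)*1000)
np.savez('/tmp/w3',**{k:c[k] for k in ('pixels','depth','mtx','Rw','tw')})
fit(c,o,yaw)
P=cloud(c).reshape(-1,3); J=np.c_[(P[:,:2]-o)@R.T*1000,P[:,2]*1000]
for lo,hi in ((60,72),(45,100)):
  q=J[(J[:,2]>lo)&(J[:,2]<hi)&(J[:,0]>-75)&(J[:,0]<-45)&(abs(J[:,1]+24)<22)]
  if len(q): print('block',len(q),np.median(q,0),np.percentile(q[:,1],[1,50,99]),cv2.minAreaRect(q[:,:2].astype(np.float32)))
im=c['pixels'][100:400,170:470]; cv2.imwrite('pics/w3c.png',cv2.resize(im,(600,600),interpolation=cv2.INTER_CUBIC)[...,::-1])
E
```

```text
12.95 [ 0.58046618 -0.27374958  0.08811749] [-3.60543218e-01  3.11996234e+00 -1.28614957e-03] yaw 3.371692252203657 -0.7957100570655031 [-5.91470410e-01  1.79478255e-04 -9.82996118e-01]
tcp jig [-34.39951817 -22.51637271]
plate 17027 11.1 ((-1.3000106811523438, -0.7958831787109375), (179.74766540527344, 150.07754516601562), 0.06300189346075058)
bar 390 56.9 ((-34.37113571166992, 4.906959533691406), (97.8465576171875, 17.6718692779541), 41.46112060546875)
-55 fence y [-56.41410373 -37.37773687] guide [-7.37773489 -7.28687361 -7.14524616 41.11376396]
-25 fence y [-56.57017532 -38.22119623] guide [-6.7986877  -6.64469815 -6.06894747  8.37357924]
0 fence y [-56.67222472 -52.87018911] guide [13.23350035 13.40113009 13.78162681 26.40663154]
block 1320 [-59.39883855 -22.25268431  68.82780038] [-33.93094686 -22.25268431 -10.49268616] ((-55.550575256347656, -22.27375030517578), (20.982547760009766, 23.852367401123047), 0.44045528769493103)
block 2838 [-55.56868385 -22.20472017  69.47976471] [-33.85787256 -22.20472017 -10.42664115] ((-55.504173278808594, -21.996505737304688), (24.32971954345703, 20.998336791992188), 89.9881820678711)
```

View pics/w3c.png

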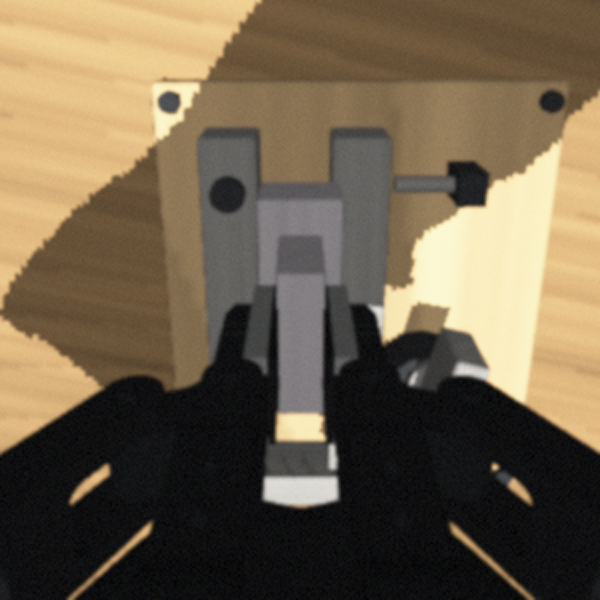

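The wrist crop shows the gauge block (300,195) above the slot between fence (230,250) and guide (360,250). It's 1.9 mm too far to +y. Correcting and descending.

Request:
play_rows([
  {"claw":-1,"dp":[0,-0.19,0.8],"turn":[0,0,0]},
  {"claw":-1,"dp":[0,0,0.8],"turn":[0,0,0]},
  {"claw":-1,"dp":[0,0,0.3],"turn":[0,0,0]},
  {"claw":-1,"dp":[0,0,0.3],"turn":[0,0,0]},
  {"claw":-1,"dp":[0,0,0.3],"turn":[0,0,0]},
  {"claw":-1,"dp":[0,0,0],"turn":[0,0,0]},
])

```text
time: 13.7
eef_pos: [0.5804, -0.2759, 0.062]
ee_rot: [0.359, -3.121, -0.001]
ft_force: [-0.5, 1.8, -1.1]
finger_gap: 0.0107
grip_force: 41.3
```

It dropped into the slot on the first try (6 mm below the top, small forces). Lowering it to the floor.

Request:
play_rows([
  {"claw":-1,"dp":[0,0,0.4],"turn":[0,0,0]},
  {"claw":-1,"dp":[0,0,0.4],"turn":[0,0,0]},
  {"claw":-1,"dp":[0,0,0.3],"turn":[0,0,0]},
  {"claw":-1,"dp":[0,0,0.2],"turn":[0,0,0]},
  {"claw":-1,"dp":[0,0,0.1],"turn":[0,0,0]},
  {"claw":-1,"dp":[0,0,0],"turn":[0,0,0]},
  {"claw":-1,"dp":[0,0,0],"turn":[0,0,0]},
])

```text
time: 14.58
eef_pos: [0.5804, -0.276, 0.0481]
ee_rot: [0.359, -3.121, -0.0]
ft_force: [-0.8, 2.1, -1.3]
finger_gap: 0.0109
grip_force: 41.3
```

Request:
play_rows([
  {"claw":-1,"dp":[0,-0.04,0.1],"turn":[0,0,0]},
  {"claw":-1,"dp":[0,0,0],"turn":[0,0,0]},
  {"claw":-1,"dp":[0,0,0],"turn":[0,0,0]},
])

```text
time: 14.95
eef_pos: [0.5805, -0.2761, 0.048]
ee_rot: [-0.359, 3.121, 0.001]
ft_force: [-2.6, 4.9, 5.6]
finger_gap: 0.0109
grip_force: 42.2
```

On the floor (5.6 N up). Sliding toward the end stop, which is about 69 mm away.

Request:
play_rows([
  {"claw":-1,"dp":[0,0.06,-0.04],"turn":[0,0,0]},
  {"claw":-1,"dp":[-0.7,0,0],"turn":[0,0,0]},
  {"claw":-1,"dp":[-0.7,0,0],"turn":[0,0,0]},
  {"claw":-1,"dp":[-0.7,0,0],"turn":[0,0,0]},
  {"claw":-1,"dp":[0,0,0],"turn":[0,0,0]},
])

```text
time: 15.58
eef_pos: [0.6006, -0.2713, 0.0481]
ee_rot: [0.359, -3.12, 0.001]
ft_force: [-3.9, 1.5, 5.7]
finger_gap: 0.0109
grip_force: 42.3
```

Request:
play_rows([
  {"claw":-1,"dp":[-0.7,0,0],"turn":[0,0,0]},
  {"claw":-1,"dp":[-0.7,0,0],"turn":[0,0,0]},
  {"claw":-1,"dp":[-0.7,0,0],"turn":[0,0,0]},
  {"claw":-1,"dp":[-0.7,0,0],"turn":[0,0,0]},
  {"claw":-1,"dp":[-0.7,0,0],"turn":[0,0,0]},
  {"claw":-1,"dp":[-0.6,0,0],"turn":[0,0,0]},
  {"claw":-1,"dp":[0,0,0],"turn":[0,0,0]},
])

```text
time: 16.45
eef_pos: [0.6403, -0.2619, 0.0481]
ee_rot: [0.359, -3.12, 0.001]
ft_force: [-5.1, 2.2, 5.9]
finger_gap: 0.011
grip_force: 42.3
```

Slides freely. About 7 mm remain, so I'm approaching in small steps.

Request:
play_rows([
  {"claw":-1,"dp":[-0.3,0,0],"turn":[0,0,0]},
  {"claw":-1,"dp":[-0.2,0,0],"turn":[0,0,0]},
  {"claw":-1,"dp":[-0.1,0,0],"turn":[0,0,0]},
  {"claw":-1,"dp":[-0.1,0,0],"turn":[0,0,0]},
  {"claw":-1,"dp":[0,0,0],"turn":[0,0,0]},
])

```text
time: 17.08
eef_pos: [0.6463, -0.2605, 0.0481]
ee_rot: [0.358, -3.118, 0.001]
ft_force: [-7.6, 2.4, 6.7]
finger_gap: 0.0111
grip_force: 42.4
```

Request:
play_rows([
  {"claw":-1,"dp":[-0.1,0,0],"turn":[0,0,0]},
  {"claw":-1,"dp":[-0.1,0,0],"turn":[0,0,0]},
  {"claw":-1,"dp":[0,0,0],"turn":[0,0,0]},
])

```text
time: 17.45
eef_pos: [0.6479, -0.2601, 0.0481]
ee_rot: [0.358, -3.118, 0.001]
ft_force: [-8.4, 1.3, 7.2]
finger_gap: 0.0111
grip_force: 42.5
```

Request:
play_rows([
  {"claw":-1,"dp":[-0.15,0,0],"turn":[0,0,0]},
  {"claw":-1,"dp":[-0.15,0,0],"turn":[0,0,0]},
  {"claw":-1,"dp":[0,0,0],"turn":[0,0,0]},
])

```text
time: 17.82
eef_pos: [0.6481, -0.26, 0.0482]
ee_rot: [0.355, -3.113, 0.001]
ft_force: [-15.9, -0.3, 12.7]
finger_gap: 0.0107
grip_force: 43.2
```

```bash
python3 - <<'E'
from gap import *
c=cap('wrist'); s=robot.sense(); print(s['time'],s['eef_pos'],s['ft_force'],s['moment'])
o=np.array((.60877,-.24393)); yaw=.2319
R=np.array([[np.cos(yaw),np.sin(yaw)],[-np.sin(yaw),np.cos(yaw)]]); print('tcp jig',R@(s['eef_pos'][:2]-o)*1000)
fit(c,o,yaw); P=cloud(c).reshape(-1,3); J=np.c_[(P[:,:2]-o)@R.T*1000,P[:,2]*1000]
q=J[(J[:,2]>25)&(J[:,2]<33)&(J[:,0]>-10)&(J[:,0]<20)&(abs(J[:,1]+24)<10)]; print('block tail x',np.percentile(q[:,0],[0,1,5]),np.median(q[:,2]))
for x,y in((-55,-46),(43,-46)):
    q=J[(np.hypot(J[:,0]-x,J[:,1]-y)<6)]; print('screw z',np.percentile(q[:,2],[10,50,90,98]))
im=c['pixels'][80:380,170:470]; cv2.imwrite('pics/w4c.png',cv2.resize(im,(600,600),interpolation=cv2.INTER_CUBIC)[...,::-1])
t=cap('top'); im=t['pixels'][140:225,350:435]; cv2.imwrite('pics/t4c.png',cv2.resize(im,(600,600),interpolation=cv2.INTER_CUBIC)[...,::-1])
E
```

```text
17.875 [ 0.64810308 -0.26004797  0.0482522 ] [-16.17147664   0.16060709  12.38772092] [0.10021219 3.20560228 0.10557543]
tcp jig [ 34.57584447 -24.72632225]
plate 39271 11.1 ((-1.5962295532226562, -0.7272720336914062), (179.26673889160156, 150.66957092285156), 0.03151896223425865)
bar 5117 57.0 ((27.293149948120117, 2.9904251098632812), (47.15700149536133, 89.02442932128906), 18.50766944885254)
-55 fence y [-56.31296858 -36.69812264] guide [-11.43832615 -11.35033665 -11.19298584  41.09036912]
-25 fence y [-56.29603187 -36.73878315] guide [-11.4682723  -11.44167647 -11.27190743   8.15815098]
0 fence y [-56.23770931 -28.53886921] guide [-27.48647294 -27.41125818 -26.37707468  24.1230777 ]
25 fence y [-56.44187002 -32.81865036] guide [-16.80384612 -16.21555817 -14.48962105  20.10488261]
block tail x [2.91076829 3.05467517 3.19666766] 29.517098505965073
screw z [31.51287984 35.01400966 35.40422455 35.70021737]
screw z [31.67384565 34.87820159 35.61896421 94.48850119]
```

Force jumped to 16 N with no further motion, and the block tail is at jig x of about 4.5 (expected 4 at the stop), so it's against the end stop. The re-measured gap is still about 25.2. Backing off, lifting and carrying to the drawer.

Request:
play_rows([
  {"claw":-1,"dp":[0.25,0,0],"turn":[0,0,0]},
  {"claw":-1,"dp":[0.1,0,-0.2],"turn":[0,0,0]},
  {"claw":-1,"dp":[0,0,-0.8],"turn":[0,0,0]},
  {"claw":-1,"dp":[0,0,-1],"turn":[0,0,0]},
  {"claw":-1,"dp":[0,0,-2.5],"turn":[0,0,0]},
  {"claw":-1,"dp":[0,0,-3.5],"turn":[0,0,0]},
  {"claw":-1,"dp":[0,0,-4],"turn":[0,0,0]},
  {"claw":-1,"dp":[0,0,0],"turn":[0,0,0.115]},
  {"claw":-1,"dp":[0,0,0],"turn":[0,0,0.115]},
  {"claw":-1,"dp":[0,0,0],"turn":[0,0,0]},
])

```text
time: 19.18
eef_pos: [0.6507, -0.2604, 0.1694]
ee_rot: [-0.001, 3.138, -0.003]
ft_force: [0.7, 0.1, -0.6]
finger_gap: 0.0106
grip_force: 41.4
```

Request:
play_rows([
  {"claw":-1,"dp":[1.7,4.8,0],"turn":[0,0,0]},
  {"claw":-1,"dp":[1.7,4.8,0],"turn":[0,0,0]},
  {"claw":-1,"dp":[1.7,4.8,0],"turn":[0,0,0]},
  {"claw":-1,"dp":[1.7,4.8,0],"turn":[0,0,0]},
  {"claw":-1,"dp":[1.7,4.8,0],"turn":[0,0,0]},
  {"claw":-1,"dp":[1.7,4.8,0],"turn":[0,0,0]},
  {"claw":-1,"dp":[1.7,4.8,0],"turn":[0,0,0]},
  {"claw":-1,"dp":[1.7,4.8,0],"turn":[0,0,0]},
  {"claw":-1,"dp":[1.7,4.8,0],"turn":[0,0,0]},
  {"claw":-1,"dp":[1.5,4.8,0],"turn":[0,0,0]},
])

```text
time: 20.42
eef_pos: [0.4819, 0.2222, 0.1687]
ee_rot: [-0.003, 3.139, 0.002]
ft_force: [1.1, -0.2, -1.6]
finger_gap: 0.0108
grip_force: 41.4
```

```bash
python3 - <<'E'
from h import *
c=cap('wrist'); c=cap('wrist'); s=robot.sense(); v=s['ee_rot']; print(s['time'],s['eef_pos'],'yaw',2*np.arctan2(v[1],v[0])%(2*np.pi),s['joints'],s['finger_gap'])
D=c['depth'].copy(); P=cloud(c).reshape(-1,3)*1000; P=P[D.ravel()>0]; P=P[(P[:,1]>120)&(P[:,1]<330)&(P[:,0]>330)&(P[:,0]<720)]
def st(n,m): q=P[m]; print(n,len(q),np.percentile(q,[1,50,99],0).round(1).tolist() if len(q) else '')
st('front top',(abs(P[:,2]-82)<3)&(P[:,0]<440)); st('floor',abs(P[:,2]-23)<3); st('handle',(P[:,0]<395)&(P[:,2]>50)&(P[:,2]<70)); st('cabtop',abs(P[:,2]-96)<3)
m=(P[:,2]>140)&(P[:,2]<170)&(abs(P[:,1]-223)<25)&(P[:,0]<520); st('gauge',m)
t=cap('top'); D=t['depth']; t['depth']=cv2.medianBlur(D,3); Q=cloud(t)[165:265,180:260].reshape(-1,3)*1000
for lo,hi,xm in((93,99,800),(79,86,440),(60,70,395)):
    q=Q[(Q[:,2]>lo)&(Q[:,2]<hi)&(Q[:,0]<xm)]; print(lo,len(q),np.percentile(q,[2,50,98],0).round(1).tolist() if len(q) else '')
im=c['pixels']; cv2.imwrite('pics/w5.png',im[...,::-1])
E
```

```text
20.525 [0.48069684 0.22453755 0.1686313 ] yaw 3.1491677470523007 [ 0.28474057  0.25961772 -0.21066106  1.09802366  0.00160659  0.27716748] 0.011142820949358265
front top 4517 [[404.5, 145.9, 80.2], [411.9, 220.3, 83.4], [419.7, 295.2, 84.8]]
floor 10968 [[432.7, 162.2, 21.5], [475.3, 211.5, 23.1], [558.5, 279.6, 25.0]]
handle 2323 [[365.2, 177.4, 58.7], [371.8, 220.6, 62.3], [393.9, 263.2, 64.8]]
cabtop 2751 [[534.8, 142.4, 93.4], [566.8, 225.8, 96.1], [632.3, 299.7, 97.6]]
gauge 2027 [[448.3, 210.9, 140.8], [458.4, 226.8, 150.1], [473.3, 242.9, 169.7]]
93 1992 [[539.7, 146.4, 94.2], [582.9, 218.9, 96.1], [623.6, 299.6, 97.8]]
79 349 [[407.1, 148.0, 80.3], [414.2, 221.6, 82.8], [421.6, 295.4, 84.5]]
60 133 [[368.3, 181.4, 60.2], [373.2, 229.2, 62.2], [393.6, 261.6, 64.5]]
```

View pics/w5.png

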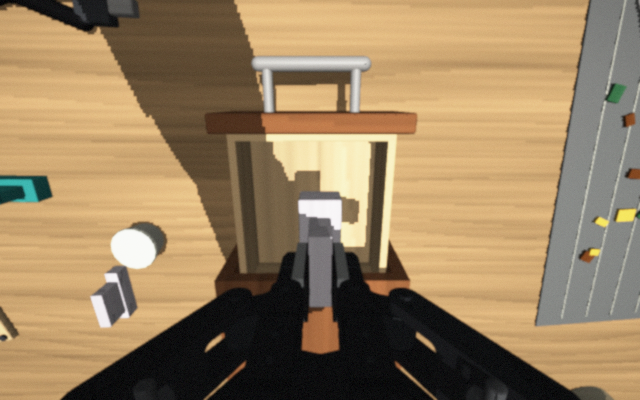

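The view shows the gauge (320,210) over the open drawer interior (315,190), handle (312,63). Lowering.

Request:
play_rows([
  {"claw":-1,"dp":[0.2,-0.3,2],"turn":[0,0,0]},
  {"claw":-1,"dp":[0,0,3],"turn":[0,0,0]},
  {"claw":-1,"dp":[0,0,3],"turn":[0,0,0]},
  {"claw":-1,"dp":[0,0,1.5],"turn":[0,0,0]},
  {"claw":-1,"dp":[0,0,0.6],"turn":[0,0,0]},
  {"claw":-1,"dp":[0,0,0.4],"turn":[0,0,0]},
  {"claw":-1,"dp":[0,0,0.2],"turn":[0,0,0]},
  {"claw":-1,"dp":[0,0,0],"turn":[0,0,0]},
  {"claw":-1,"dp":[0,0,0],"turn":[0,0,0]},
])

```text
time: 21.7
eef_pos: [0.4799, 0.2174, 0.0611]
ee_rot: [0.001, 3.141, 0.0]
ft_force: [-0.7, 0.1, -1.1]
finger_gap: 0.0108
grip_force: 41.4
```

Request:
play_rows([
  {"claw":-1,"dp":[0,0,0.1],"turn":[0,0,0]},
  {"claw":-1,"dp":[0,0,0.05],"turn":[0,0,0]},
  {"claw":-1,"dp":[0,0,0],"turn":[0,0,0]},
])

```text
time: 22.08
eef_pos: [0.4802, 0.2173, 0.06]
ee_rot: [0.001, 3.14, 0.0]
ft_force: [-1.0, -1.0, 4.7]
finger_gap: 0.0112
grip_force: 42.2
```

Request:
play_rows([
  {"claw":-0.5,"dp":[0,0,0],"turn":[0,0,0]},
  {"claw":-0.3,"dp":[0,0,0],"turn":[0,0,0]},
  {"claw":0,"dp":[0,0,0],"turn":[0,0,0]},
  {"claw":0,"dp":[0,0,0],"turn":[0,0,0]},
  {"claw":0,"dp":[0,0,0],"turn":[0,0,0]},
  {"claw":0,"dp":[0,0,-2],"turn":[0,0,0]},
  {"claw":0,"dp":[0,0,-3],"turn":[0,0,0]},
  {"claw":0,"dp":[0,0,-3.5],"turn":[0,0,0]},
  {"claw":0,"dp":[0,0,-3],"turn":[0,0,0]},
  {"claw":0,"dp":[0,0,0],"turn":[0,0,0]},
])

```text
time: 23.32
eef_pos: [0.4813, 0.2178, 0.1767]
ee_rot: [0.001, 3.137, 0.002]
ft_force: [0.0, 0.3, -0.3]
finger_gap: 0.0426
grip_force: 0.0
```

```bash
python3 - <<'E'
from h import *
c=cap('wrist'); c=cap('wrist'); s=robot.sense(); print(s['time'],s['eef_pos'],s['finger_gap'])
D=c['depth'].copy(); P=cloud(c).reshape(-1,3)*1000; P=P[D.ravel()>0]; P=P[(P[:,1]>170)&(P[:,1]<275)&(P[:,0]>430)&(P[:,0]<530)]
for lo,hi in((36,46),(60,72)):
    q=P[(P[:,2]>lo)&(P[:,2]<hi)]; print(len(q),np.median(q[:,2]) if len(q) else '',cv2.minAreaRect(q[:,:2].astype(np.float32)) if len(q) else '')
E
```

```text
23.425 [0.47946545 0.21719893 0.17386483] 0.042216370895051814
884 41.064934852488264 ((478.4168701171875, 216.7399444580078), (59.47286605834961, 23.722774505615234), 0.30943673849105835)
594 67.0776026754677 ((478.55877685546875, 216.66917419433594), (39.71457290649414, 11.26953125), 0.12141048163175583)
```

Request:
play_rows([
  {"claw":-1,"dp":[4,0.3,0],"turn":[0,0,0]},
  {"claw":-1,"dp":[4,0,0],"turn":[0,0,0]},
  {"claw":-1,"dp":[4,0,0],"turn":[0,0,0]},
  {"claw":-1,"dp":[3.5,0,0],"turn":[0,0,0]},
  {"claw":-1,"dp":[0,0,0],"turn":[0,0,0]},
  {"claw":-1,"dp":[0,0,0],"turn":[0,0,0]},
])

```text
time: 24.18
eef_pos: [0.3247, 0.2204, 0.1736]
ee_rot: [-0.001, -3.141, 0.001]
ft_force: [-0.6, -0.1, -0.0]
finger_gap: -0.0001
grip_force: 0.0
```

The gauge stands upright on the drawer floor. Lowering the shut fingers in front of the handle, then pushing.

Request:
play_rows([
  {"claw":-1,"dp":[0,0,3],"turn":[0,0,0]},
  {"claw":-1,"dp":[0,0,3.5],"turn":[0,0,0]},
  {"claw":-1,"dp":[0,0,3.5],"turn":[0,0,0]},
  {"claw":-1,"dp":[0,0,1.8],"turn":[0,0,0]},
  {"claw":-1,"dp":[0,0,0],"turn":[0,0,0]},
  {"claw":-1,"dp":[-1.5,0,0],"turn":[0,0,0]},
  {"claw":-1,"dp":[-0.8,0,0],"turn":[0,0,0]},
  {"claw":-1,"dp":[-0.8,0,0],"turn":[0,0,0]},
  {"claw":-1,"dp":[-0.8,0,0],"turn":[0,0,0]},
])

```text
time: 25.3
eef_pos: [0.3641, 0.2204, 0.0564]
ee_rot: [-0.001, -3.142, -0.0]
ft_force: [-1.2, -0.4, 0.5]
finger_gap: -0.0
grip_force: 0.6
```

Request:
play_rows([
  {"claw":-1,"dp":[-0.8,0,0],"turn":[0,0,0]},
  {"claw":-1,"dp":[-0.9,0,0],"turn":[0,0,0]},
  {"claw":-1,"dp":[-0.9,0,0],"turn":[0,0,0]},
  {"claw":-1,"dp":[-0.9,0,0],"turn":[0,0,0]},
  {"claw":-1,"dp":[-0.9,0,0],"turn":[0,0,0]},
  {"claw":-1,"dp":[-0.9,0,0],"turn":[0,0,0]},
  {"claw":-1,"dp":[-0.9,0,0],"turn":[0,0,0]},
  {"claw":-1,"dp":[-0.9,0,0],"turn":[0,0,0]},
  {"claw":-1,"dp":[-0.9,0,0],"turn":[0,0,0]},
  {"claw":-1,"dp":[-0.5,0,0],"turn":[0,0,0]},
])

```text
time: 26.55
eef_pos: [0.4494, 0.2202, 0.0562]
ee_rot: [0.002, 3.141, -0.0]
ft_force: [-1.3, 0.5, -0.3]
finger_gap: 0.0001
grip_force: 0.6
```

Request:
play_rows([
  {"claw":-1,"dp":[-0.5,0,0],"turn":[0,0,0]},
  {"claw":-1,"dp":[-0.4,0,0],"turn":[0,0,0]},
  {"claw":-1,"dp":[-0.3,0,0],"turn":[0,0,0]},
  {"claw":-1,"dp":[-0.2,0,0],"turn":[0,0,0]},
  {"claw":-1,"dp":[0,0,0],"turn":[0,0,0]},
])

```text
time: 27.18
eef_pos: [0.4628, 0.2201, 0.0562]
ee_rot: [0.001, 3.141, -0.001]
ft_force: [-0.1, -0.1, 0.8]
finger_gap: 0.0002
grip_force: 0.0
```

Request:
play_rows([
  {"claw":-1,"dp":[-0.2,0,0],"turn":[0,0,0]},
  {"claw":-1,"dp":[-0.2,0,0],"turn":[0,0,0]},
  {"claw":-1,"dp":[-0.2,0,0],"turn":[0,0,0]},
])

```text
time: 27.55
eef_pos: [0.4686, 0.2202, 0.0562]
ee_rot: [-0.001, -3.142, 0.0]
ft_force: [0.3, 0.2, 1.2]
finger_gap: 0.0001
grip_force: 0.5
```

Request:
play_rows([
  {"claw":-1,"dp":[-0.2,0,0],"turn":[0,0,0]},
  {"claw":-1,"dp":[-0.2,0,0],"turn":[0,0,0]},
  {"claw":-1,"dp":[0,0,0],"turn":[0,0,0]},
])

```text
time: 27.92
eef_pos: [0.47, 0.2202, 0.0559]
ee_rot: [-0.0, -3.137, 0.0]
ft_force: [-7.0, 0.9, 5.7]
finger_gap: -0.0003
grip_force: 3.9
```

```bash
python3 - <<'E'
from h import *
t=cap('top'); s=robot.sense(); print(s['eef_pos'],s['ft_force'])
w=cap('wrist'); D=w['depth']; P=cloud(w)*1000; P=P[D>0]; P=P[(P[:,1]>140)&(P[:,1]<300)&(P[:,0]>350)&(P[:,0]<560)]
for lo,hi in((52,68),(78,86),(93,99)):
    q=P[(P[:,2]>lo)&(P[:,2]<hi)]; print(lo,len(q),np.percentile(q,[1,50,99],0).round(1).tolist() if len(q) else '')
x=cap('side')['pixels']
a=cv2.resize(x[180:320,160:360],(600,420)); b=cv2.resize(t['pixels'][120:280,170:330],(420,420)); 
cv2.imwrite('pics/s6.png',cv2.resize(np.hstack([a,b]),(800,330))[...,::-1])
E
```

```text
[0.47003386 0.22017778 0.0558725 ] [-7.84678665  1.01760646  5.34330432]
52 1559 [[457.8, 163.0, 52.2], [462.8, 221.0, 59.0], [521.4, 277.0, 67.6]]
78 678 [[457.4, 209.9, 78.2], [460.6, 220.5, 83.2], [479.8, 230.2, 85.8]]
93 2096 [[455.6, 186.6, 93.1], [457.8, 222.4, 96.3], [479.5, 253.9, 99.0]]
```

View pics/s6.png

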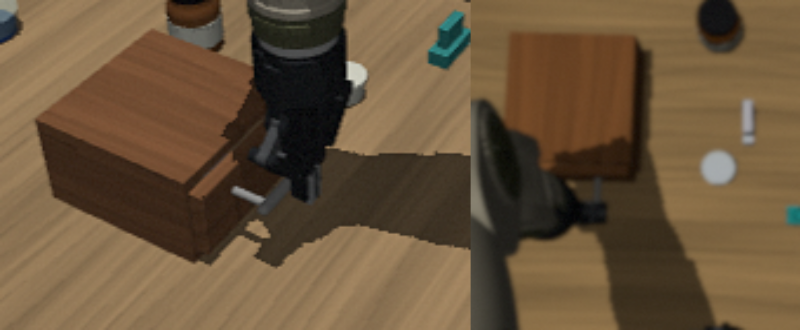

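The view shows the drawer front flush with the cabinet, and resistance has risen to 8 N. One small final push, then retreat and verify.

Request:
play_rows([
  {"claw":-1,"dp":[-0.2,0,0],"turn":[0,0,0]},
  {"claw":-1,"dp":[0,0,0],"turn":[0,0,0]},
  {"claw":-1,"dp":[1,0,0],"turn":[0,0,0]},
  {"claw":-1,"dp":[3,0,0],"turn":[0,0,0]},
  {"claw":-1,"dp":[4,0,0],"turn":[0,0,0]},
  {"claw":-1,"dp":[3,0,-3],"turn":[0,0,0]},
  {"claw":-1,"dp":[0,0,-5],"turn":[0,0,0]},
  {"claw":-1,"dp":[0,0,-5],"turn":[0,0,0]},
  {"claw":-1,"dp":[0,0,0],"turn":[0,0,0]},
  {"claw":-1,"dp":[0,0,0],"turn":[0,0,0]},
])

```text
time: 29.32
eef_pos: [0.3648, 0.2203, 0.1859]
ee_rot: [0.001, 3.141, 0.0]
ft_force: [-0.9, 0.3, 0.0]
finger_gap: 0.0002
grip_force: 0.0
```

```bash
python3 - <<'E'
from gap import *
s=robot.sense(); print(s['time'],s['eef_pos'],s['ft_force'])
t=cap('top'); D=t['depth']; t['depth']=cv2.medianBlur(D,3); Q=cloud(t)*1000; q0=Q[130:270,170:260].reshape(-1,3)
for lo,hi in((93,99),(79,86),(58,70)):
    q=q0[(q0[:,2]>lo)&(q0[:,2]<hi)&(q0[:,0]<(800 if lo>90 else 545))]; print(lo,len(q),np.percentile(q,[2,50,98],0).round(1).tolist() if len(q) else '')
fit(t,np.array((.6104,-.2443)),.2303)
hsv=cv2.cvtColor(t['pixels'],cv2.COLOR_RGB2HSV).astype(int); g=(hsv[...,1]<70)&(hsv[...,2]>110)
for r0,r1,c0,c1,z in((163,193,296,316,.03),(192,212,280,300,.029)):
    uv=np.argwhere(g[r0:r1,c0:c1])+[r0,c0]; print(len(uv),np.mean([onz(t,p[::-1],z) for p in uv],0))
E
```

```text
29.325 [0.36476032 0.22033924 0.18591736] [-0.87618704  0.33229405  0.01792488]
93 3844 [[540.6, 146.6, 94.2], [618.4, 223.6, 96.2], [698.8, 300.1, 97.7]]
79 365 [[522.3, 148.2, 79.7], [529.8, 221.2, 83.3], [537.6, 298.1, 85.8]]
58 250 [[482.6, 148.2, 58.3], [492.0, 220.7, 61.6], [525.4, 279.0, 66.3]]
plate 2104 11.1 ((1.1039581298828125, 0.8732223510742188), (151.517333984375, 182.67626953125), 89.92723846435547)
bar 86 56.8 ((20.49872589111328, 30.563634872436523), (11.195476531982422, 47.23813247680664), 76.59329986572266)
-55 fence y [-54.08848011 -34.72295272] guide [-9.33329659 -9.2650107  -8.93814349 40.3873141 ]
-25 fence y [-54.32316681 -35.71935813] guide [-9.40166652 -9.35247863 -9.10642885 36.06330083]
0 fence y [-54.04407759 -34.83931574] guide [-9.10176307 -8.76039083 -8.05343791 43.85328836]
25 fence y [-54.36103184 -34.75309642] guide [-9.2735324  -8.96124525 -8.45531526 43.86178166]
121 [ 0.60835728 -0.00197756  0.03      ]
246 [0.54470467 0.03490645 0.029     ]
```

The drawer moved 115 mm and its panel is flush with the cabinet. Bolt, gap, narrow gauge and tub are unchanged. Handing in.

```bash
python3 -c "
from h import *
print(ticket.job_done())"
```

```text
the job is handed in; nothing more can be done
None
```

The job is handed in at about 29 s: the bolt is set for about 1.2 mm of play, the wide gauge slid freely to the end stop, and it now stands upright in the fully shut drawer (no verdict came back).

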